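Hold a label printer's sprung roll guide open at its width mark

ROBOT

A 6-joint arm with a two-finger parallel gripper is mounted at the origin on a cart in front of the work surface, level with it; the furniture and walls round the work are solid. World frame = base frame: x ahead of the robot, y to its left, z up, the work surface at z = 0. Lengths are in m, angles in rad, forces in N, time in s.
With the tool pointing down it reaches from about 0.3 to 0.75 m from the base axis. Payload 8.5 kg.
Tool frame: the origin (TCP) lies at the very end of the fingers, on their centre line; the grasp point (between the pads) lies 19 mm behind it; y points along the fingers, x is the direction in which the jaws open and shut, and the axes are right-handed (so a half turn about y gives the same grasp; the last joint's range is limited). The gripper opens to 88 mm and grips with 3 to 60 N. Pads are 18 mm wide; open, the fingers measure 123 mm over their backs; the gripper's body (75 mm by 187 mm) begins 45 mm behind the grasp point.
Start: joints at [1.1, 0.381, 1.297, -0, 1.464, -0.215], TCP at [0.139, 0.532, 0.239] pointing down, gripper open.
Joint ranges: [-3.11, 3.11], [-0.89, 2.33], [0.22, 2.48], [-1.42, 4.56], [0.17, 2.85], [-2.88, 2.88]. Speed limits (rad/s): [2.39, 2.39, 3.14, 3.14, 3.14, 3.14].

INTERFACE

Orientations are given as a 3x3 rotation matrix whose columns are the frame's x, y, z axes.
In Python, from cell import state, vision, order gives the robot as it stands. The module is installed in compiled form; this text tells all that it offers.
- The arm moves only by the tool apply_moves, never from a script. Its arguments are lists of equal length, an entry for each row: "claw": the closure in counts, from 0 (fully open) to 255 (shut); "travel": the shift along the tool's x, y, z in m, a list of three; "yaw": the turn about the tool's y in rad. A call has exactly 10 rows; each row shifts and turns the pose as measured when the row begins, along the tool's axes as they then stand; what a row does not reach is not made up. A row lasts 1/8 s, in which the tool goes at most 62.5 mm and 10.7 degrees, less where a joint would pass 70% of its speed; a pose out of reach is approached as far as the arm can. A call is refused whole if a number of a shift passes 0.0625 or a number of a turn 0.188, either way. A call with a gripper value outside its range is refused whole. The fingers move at their own pace and stop on an object; "squeeze" is the grip in N (left out, the last holds). Time passes only in rows, so rows that do not move let the fingers close, or fill a call up. It gives the time, the measured TCP pose, the force and the opening at its end, in the units of the state.
- state(): the state, without advancing time (a new reading comes with each control period).
- vision.grab_frame(name): name is "side" or "top"; returns the picture (480x640x3 uint8, red, green, blue); there is no depth.
- vision.camera_model(name): a dict with "intrinsics" (3x3 intrinsics, pixels), "world_from_camera" (4x4, takes a point from camera to world coordinates). Camera axes: x right, y up, looking along -z (the intrinsics and any distortion apply to the point x, -y, -z); pixel columns grow to the right and rows downward; lengths in m; the calibration is good to about 2 mm. A picture is of the moment at which its call begins. camera_model takes no time and is no camera call.
- order.sign_off(): hands the job in, once; it reports no verdict.
The state is a dict: "clock": time; "qpos": joint angles; "dq": joint speeds; "joint_efforts": joint torques, N m; "position": TCP position; "tcp_rot": TCP orientation; "wrist_force": force on the tool from outside, world axes, zero at the start; "wrist_torque": the same for the moment, N m; "gripper_width": opening from 0.0 (shut) to 1.0 (fully open).
Only numpy, scipy, OpenCV 4.12 (cv2) and the standard library are available. Lean on these libraries where they do the work, as an engineer would, in place of code of your own. Each camera call takes 0.05 s, during which the arm holds its last target.

TASK

The label printer on the desk needs a fresh roll. Lift its white cover plate straight up off its two pins and lay it gently on the clear desk beside the printer, flat and handle up; then take the blue grip of the spring-loaded roll guide inside, draw it open until its white pointer lines up with the red marker on the width scale, and keep it there so that I can drop the roll in. Finish while still holding the guide open on the mark, and leave the other things on the desk alone.

Things in the scene. Friction and masses are not known exactly. Their poses are not given: they have to be found in the camera images.
- printer: Grey label printer, fixed, 190 (x) x 236 (y) x 85 mm high. Origin: centre of its underside; x to its back, y to its left, z up. Well in its top: x -38 to 78, y -92 to 92, floor z = 20, with a white scale ledge along its front (x -56 to -38, top z = 70). Two 6 mm steel pins stand 11 mm above the top at (12, -104.5) and (12, 104.5); the cover plate lies over the well on them
- cover_grip (a point): Centre of the black handle bar of the loose white cover plate (0.15 to 0.3 kg). Bar: along the plate's y, 14 mm thick in x, 96 long, 18 high, two posts at y = -42 and 42. This point is 31 mm above the plate's underside, 26 above its upper face, 9 below the bar's top. At the start the plate's axes are parallel to the printer's
- cover: The cover plate, 156 (x) x 228 (y) x 5 mm, with two 8 mm holes for the pins. Origin at the centre of its underside, z up through the handle, y along the handle
- guide_grip (a point): Blue upright grip of the sprung roll guide: 12 mm thick in the printer's y, 32 wide in x, top 17 mm above this point (4 mm under the cover). This point is on its middle plane, at x = 20, z = 64 in the printer. Top of the black carriage under the fingers: 26 mm below it. Free beside the grip: 37 mm to the printer's +y (then the guide's own flange), 91 mm to -y when shut
- guide (a joint): Travel of the roll guide in m: 0 shut (start), grows as it is drawn straight along the printer's -y (its right), end stop at 0.068. A spring pulls it shut all the time, about 4 N at 0 and 10 N at 0.06; let go, it runs shut
- pointer (a point): Tip of the white pointer bar (6 mm wide, black centre line) that reaches forward from the blue grip over the scale ledge and moves with it; same y in the printer as the grip
- mark (a point): Middle of the rear edge of the red marker clip (10 mm wide, 7 high, white centre line, fixed on the front of the scale ledge), 33 to 57 mm to the printer's -y of the shut pointer, differing each time. The guide is on the mark when pointer and mark have the same y in the printer; the pointer then stands just behind the clip
- label_roll: Bystander: white roll of blank labels standing on its flat side, 61 mm diameter, 40 mm high, on the desk to the right of the clear space; origin at the centre of its underside
- sticky_pad: Bystander: yellow block of sticky notes, 74 x 74 x 17 mm, flat on the desk to the right of the clear space, behind the label roll; origin at the centre of its underside

How it is judged:
On the way, in this order (a step that is already met when the one before it is completed fails the run):
1. the cover plate lies flat on the desk, handle up, and is let go (height (world z) of cover between -0.008 and 0.008 m and angle between cover's own z axis and vertical below 0.06 rad and linear speed of cover below 0.02 m/s and contact force between cover and the fingers below 0.2 N), for 0.3 s.
2. the guide is drawn to the mark and held there by the fingers (y of pointer in the frame of mark between -0.003 and 0.003 m and contact force between guide and the fingers above 2 N), for 0.3 s.
At the end, for the whole second after the job is handed in: Pointer within 3 mm of the mark along the scale for the whole last second, the fingers bearing on the guide with more than 2 N and nothing else propping it; the cover plate at rest on the desk, handle up, level within 0.06 rad and its underside within 8 mm of the desk top, not touched by the robot (all of step 1 and all of step 2 and contact force between guide and cover below 0.1 N and contact force between guide and label_roll below 0.1 N and contact force between cover and the arm below 0.2 N); the arm keeps its last pose, push and grip.
It fails at once if the cover plate is dropped or slammed on the desk (over 0.6 m/s close to it) (height (world z) of cover below 0.03 m and linear speed of cover above 0.6 m/s).
It fails at once if the label roll or the note block is shifted by more than 20 mm (distance of any of label_roll, sticky_pad from where it was at the start of the episode above 0.02 m).
It also fails if it takes over 58 s, if anything falls off the work surface, if the arm or the gripper's body presses on something with over 40 N, if the wrist force passes 120 N, or if a joint passes its speed limit or range.

## Working session

There is one attempt and no reset: what is moved stays moved. The work goes in short steps, Python scripts to look and compute and a tool call to move; the robot and the scene stay as the last step left them, time stands still between calls to the robot, and variables do not carry over. Pictures are saved under pics/ and viewed, and the job is handed in when it is done.

Besides the shell and the picture viewer there is one more tool, called after "Call:" in YAML: its name, and indented under it one key for each argument. apply_moves: Moves the arm, as the interface text tells. Its arguments: {"type":"object","properties":{"claw":{"type":"array","items":{"type":"number"}},"travel":{"type":"array","items":{"type":"array","items":{"type":"number"}}},"yaw":{"type":"array","items":{"type":"number"}},"squeeze":{"type":"number"}},"required":["claw","travel","yaw"]}

```bash
mkdir -p pics
python3 - <<'E'
from cell import state, vision, order
import cv2
s=state()
for k,v in s.items(): print(k,v)
for n in("side","top"):
    im=vision.grab_frame(n); cv2.imwrite(f"pics/{n}0.png",im[:,:,::-1])
    print(n,vision.camera_model(n))
E
```

```text
clock 0.0
qpos [ 1.09975165e+00  3.81188509e-01  1.29824684e+00 -3.27850070e-05
  1.46356508e+00 -2.15314998e-01]
dq [-2.01929031e-03  1.41725535e-04  9.57933945e-04  1.26858790e-04
  4.36596158e-04  7.03440061e-06]
joint_efforts [ 4.92292093e-04 -4.37926912e+01 -2.24555701e+01  7.13571534e-02
  3.53656069e-02 -1.44172568e-04]
position [0.13901543 0.53186093 0.23814648]
tcp_rot [[ 2.52947584e-01 -6.09825102e-04 -9.67479792e-01]
 [ 9.67478997e-01 -1.26925181e-03  2.52948176e-01]
 [-1.38222963e-03 -9.99999009e-01  2.68938799e-04]]
wrist_force [-0.80042657 -0.15368617 -0.10197147]
wrist_torque [ 0.01226793 -0.01894972  0.01597167]
gripper_width 0.997679893155347
side {'intrinsics': array([[596.79484864,   0.        , 308.824033  ],
       [  0.        , 596.79484864, 233.33345499],
       [  0.        ,   0.        ,   1.        ]]), 'world_from_camera': array([[-0.94635257,  0.22143746, -0.23533435,  0.26508854],
       [-0.32305547, -0.63210427,  0.70432901,  0.82972389],
       [ 0.00720897,  0.74256962,  0.66973008,  1.04700569],
       [ 0.        ,  0.        ,  0.        ,  1.        ]])}
top {'intrinsics': array([[546.41993363,   0.        , 319.42959857],
       [  0.        , 546.41993363, 234.1182459 ],
       [  0.        ,   0.        ,   1.        ]]), 'world_from_camera': array([[-0.01908982,  0.99209591, -0.12402128,  0.42494269],
       [-0.99980458, -0.01957943, -0.00273005, -0.19434963],
       [-0.00513674,  0.12394493,  0.9922758 ,  1.3195129 ],
       [ 0.        ,  0.        ,  0.        ,  1.        ]])}
```

View pics/top0.png

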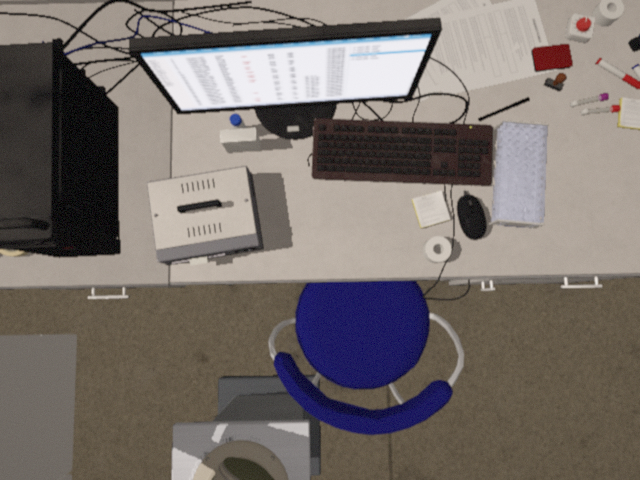

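View pics/side0.png

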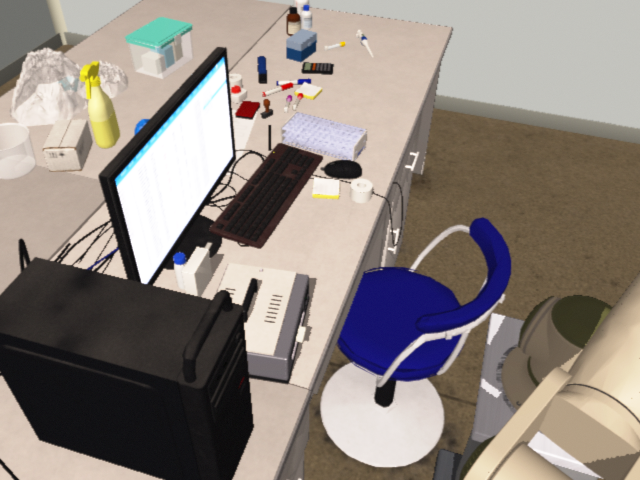

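The top view shows the printer with cover around (205,213), handle around (200,206). The clear desk lies at about (290..400, 190..270), with the pad at (431,208) and the roll at (438,249). I'll zoom in.

Run:
```python
import cv2
im=cv2.imread("pics/top0.png")
c=im[155:275,140:300]; cv2.imwrite("pics/top0c.png",cv2.resize(c,None,fx=5,fy=5,interpolation=cv2.INTER_CUBIC))
im=cv2.imread("pics/side0.png")
c=im[250:390,190:330]; cv2.imwrite("pics/side0c.png",cv2.resize(c,None,fx=4,fy=4,interpolation=cv2.INTER_CUBIC))
```

```text
(no output)
```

View pics/top0c.png

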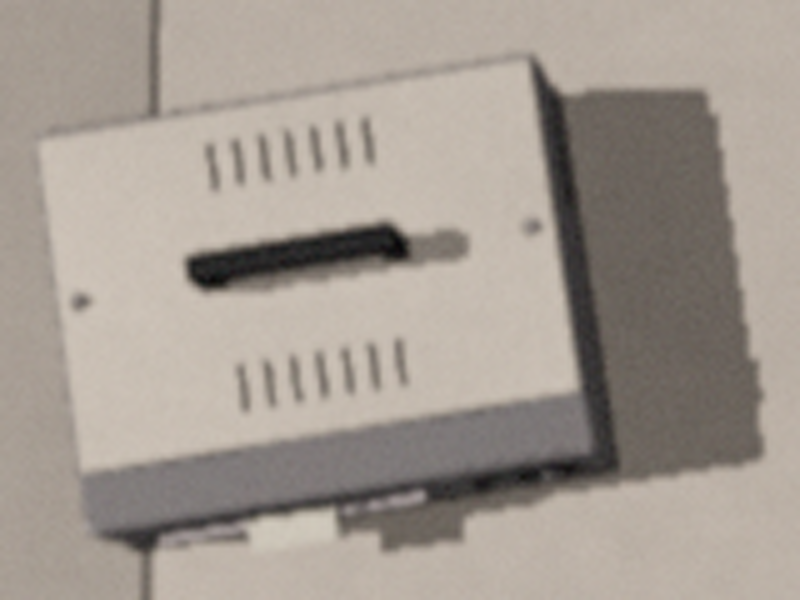

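View pics/side0c.png

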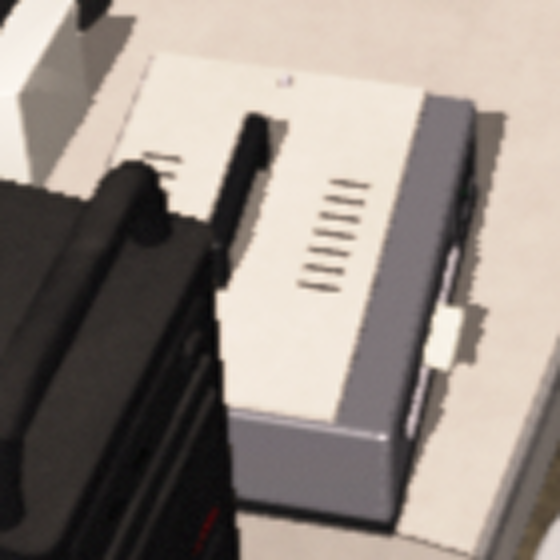

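```bash
cat > h.py <<'E'
import numpy as np
from cell import state, vision
def ray(n,u,v,z):
    m=vision.camera_model(n);K=m["intrinsics"];T=m["world_from_camera"]
    d=np.linalg.inv(K)@[u,v,1]; d=T[:3,:3]@(d*[1,-1,-1]); o=T[:3,3]
    return o+d*(z-o[2])/d[2]
def proj(n,p):
    m=vision.camera_model(n);K=m["intrinsics"];T=m["world_from_camera"]
    c=T[:3,:3].T@(np.array(p)-T[:3,3]); q=K@(c*[1,-1,-1]); return q[:2]/q[2]
E
python3 - <<'E'
from h import *
f=lambda X,Y:((X+.5)/5-.5+140,(Y+.5)/5-.5+155)
g=lambda X,Y,z:ray("top",*f(X,Y),z)
L=g(82,301,.095);R=g(532,227,.095)
print("pins",L,R,np.linalg.norm(L-R))
yax=(L-R)/np.linalg.norm(L-R); print("ang",np.arctan2(yax[1],yax[0])-np.pi/2)
xax=np.array([yax[1],-yax[0],0]); O=(L+R)/2-12*xax/1000; print("printer O",O)
C=np.array([g(*p,.09) for p in[(40,138),(530,57),(82,472),(582,393)]])
print(C,C.mean(0)); print([np.linalg.norm(C[i]-C[j]) for i,j in((0,1),(2,3),(0,2),(1,3))])
for a,b in((0,1),(2,3)):
  d=C[a]-C[b];print(np.arctan2(d[1],d[0])-np.pi/2)
h=[g(188,268,.125),g(403,235,.125)];print(h,np.mean(h,0),np.linalg.norm(h[0]-h[1]))
# side
fs=lambda X,Y:((X+.5)/4-.5+190,(Y+.5)/4-.5+250)
print("side pin",ray("side",*fs(285,78),.095),"cornerR-front cover",ray("side",*fs(425,92),.09))
# bystanders
print("pad",ray("top",431,208,.017),"roll",ray("top",438,249,.04))
print(ray("top",155,283,0),ray("top",450,277,0), "kbd", ray("top",315,180,0.02),ray("top",490,185,.02))
E
```

```text
pins [0.62954058 0.17941474 0.095     ] [ 0.65959388 -0.02525042  0.095     ] 0.20685993361130003
ang 0.14579935914615394
printer O [0.63269455 0.07533876 0.095     ]
[[ 0.70665719  0.201644    0.09      ]
 [ 0.74018757 -0.02383047  0.09      ]
 [ 0.55197494  0.17952796  0.09      ]
 [ 0.58355565 -0.04708082  0.09      ]] [0.64559384 0.07756517 0.09      ]
[np.float64(0.22795399970321562), np.float64(0.2287987813994163), np.float64(0.15625529402552013), np.float64(0.15834814982560078)]
0.1476284270374617
0.13847041672333593
[array([0.63842397, 0.12341285, 0.125     ]), array([0.65138464, 0.02796459, 0.125     ])] [0.64490431 0.07568872 0.125     ] 0.09632418585414448
side pin [ 0.66207277 -0.02322599  0.095     ] cornerR-front cover [ 0.58635017 -0.04330492  0.09      ]
pad [ 0.64595627 -0.46127669  0.017     ] roll [ 0.54414265 -0.46865493  0.04      ]
[0.4789639  0.20782519 0.        ] [ 0.47966071 -0.50296701  0.        ] kbd [ 0.71991107 -0.1825529   0.02      ] [ 0.69898792 -0.60576761  0.02      ]
```

```bash
cat >> h.py <<'E'
def tri(a,b):
    A=[];B=[]
    for n,(u,v) in (("top",a),("side",b)):
        o=vision.camera_model(n)["world_from_camera"][:3,3]; d=ray(n,u,v,0)-o; d/=np.linalg.norm(d)
        P=np.eye(3)-np.outer(d,d);A.append(P);B.append(P@o)
    A=np.array(A);B=np.array(B);x=np.linalg.solve(A.sum(0),B.sum(0))
    return x,[np.linalg.norm(A[i]@x-B[i]) for i in(0,1)]
E
python3 - <<'E'
from h import *
print("chair left end",tri((282,362),(430,326)))
print("chair right end",tri((447,390),(485,228)))
b=ray("top",118,250,0);print("tower base",b)
for h in(.2,.3,.35,.4,.45,.5): print(h,ray("top",55,246,h))
print("tower front right top, side", tri((55,246),(247,375)))
print("monitor lower right",tri((408,100),(232,160)), "lower left",tri((178,110),(140,283)))
print("monitor top left/right",tri((135,45),(110,185)),tri((438,25),(225,55)))
print(ray("top",240,130,.1))
E
```

```text
chair left end (array([ 0.28034354, -0.09440105, -0.03166411]), [np.float64(0.003183755112196949), np.float64(0.003183755112197004)])
chair right end (array([ 0.20238872, -0.4926531 , -0.03994681]), [np.float64(0.006514304498877931), np.float64(0.006514304498878028)])
tower base [0.56064366 0.29929685 0.        ]
0.2 [0.550924   0.35497266 0.2       ]
0.3 [0.53967077 0.30590469 0.3       ]
0.35 [0.53404416 0.2813707  0.35      ]
0.4 [0.52841755 0.25683671 0.4       ]
0.45 [0.52279093 0.23230273 0.45      ]
0.5 [0.51716432 0.20776874 0.5       ]
tower front right top, side (array([0.53980224, 0.33357119, 0.23962204]), [np.float64(0.006774905977485748), np.float64(0.00677490597748596)])
monitor lower right (array([ 0.89990978, -0.40456738,  0.08041297]), [np.float64(0.005675763511630602), np.float64(0.005675763511630465)]) lower left (array([0.86887141, 0.12601625, 0.12546324]), [np.float64(0.004381220818238712), np.float64(0.004381220818238643)])
monitor top left/right (array([0.88438224, 0.13082042, 0.3883419 ]), [np.float64(0.005709011093538512), np.float64(0.005709011093538717)]) (array([ 0.90821891, -0.41286017,  0.3910192 ]), [np.float64(0.006431414447774206), np.float64(0.006431414447774012)])
[ 0.82287822 -0.0124965   0.1       ]
```

```bash
cat >> h.py <<'E'
def plan(segs):
    """segs: list of (target xyz, heading of tool x or None, rows). prints rows from measured pose"""
    s=state();p=np.array(s["position"]);R=np.array(s["tcp_rot"]);hd=np.arctan2(R[1,0],R[0,0])
    T=[];Y=[]
    for t,h,n in segs:
        t=np.array(t); dp=(t-p)/n; dh=0 if h is None else (h-hd+np.pi)%(2*np.pi)-np.pi
        for i in range(n):
            c,s_=np.cos(hd),np.sin(hd)
            M=np.array([[c,0,s_],[s_,0,-c],[0,-1,0]])  # x, y=down, z=x cross y
            M=np.column_stack([[c,s_,0],[0,0,-1],np.cross([c,s_,0],[0,0,-1])])
            T.append([round(float(a),3)+0 for a in M.T@dp]);Y.append(round(-dh/n,3)+0); hd+=dh/n
        p=t
    print("travel",T);print("yaw",Y)
E
python3 - <<'E'
from h import *
plan([((.30,.25,.30),None,7),((.42,.12,.30),1.1,3)])
E
```

```text
travel [[-0.033, -0.009, -0.032], [-0.033, -0.009, -0.032], [-0.033, -0.009, -0.032], [-0.033, -0.009, -0.032], [-0.033, -0.009, -0.032], [-0.033, -0.009, -0.032], [-0.033, -0.009, -0.032], [-0.032, 0.0, -0.05], [-0.028, 0.0, -0.052], [-0.024, 0.0, -0.054]]
yaw [0.0, 0.0, 0.0, 0.0, 0.0, 0.0, 0.0, np.float64(0.072), np.float64(0.072), np.float64(0.072)]
```

Call:
apply_moves:
  claw: [0,0,0,0,0,0,0,0,0,0]
  travel:
    - [-0.033,-0.009,-0.032]
    - [-0.033,-0.009,-0.032]
    - [-0.033,-0.009,-0.032]
    - [-0.033,-0.009,-0.032]
    - [-0.033,-0.009,-0.032]
    - [-0.033,-0.009,-0.032]
    - [-0.033,-0.009,-0.032]
    - [-0.032,0,-0.05]
    - [-0.028,0,-0.052]
    - [-0.024,0,-0.054]
  yaw: [0,0,0,0,0,0,0,0.072,0.072,0.072]

```text
clock: 1.35
position: [0.4233, 0.1108, 0.3018]
tcp_rot: [[0.454, -0.002, -0.891], [0.891, -0.004, 0.454], [-0.005, -1.0, -0.0]]
wrist_force: [0.9, 0.2, -0.5]
gripper_width: 0.999
```

Run:
```python
from h import *
s=state();print(s["clock"],s["position"],s["qpos"])
plan([((.61,.077,.26),.143,8),((.6455,.0775,.22),.143,2)])
```

```text
1.35 [0.42333946 0.1108099  0.3018373 ] [-0.01315279  0.13777994  1.45361006 -0.00452644  1.55230981 -1.11229015]
travel [[0.007, 0.005, -0.023], [0.009, 0.005, -0.022], [0.012, 0.005, -0.02], [0.014, 0.005, -0.019], [0.017, 0.005, -0.017], [0.018, 0.005, -0.015], [0.02, 0.005, -0.013], [0.021, 0.005, -0.01], [0.018, 0.02, -0.002], [0.018, 0.02, -0.002]]
yaw [np.float64(0.12), np.float64(0.12), np.float64(0.12), np.float64(0.12), np.float64(0.12), np.float64(0.12), np.float64(0.12), np.float64(0.12), np.float64(0.0), np.float64(0.0)]
```

Call:
apply_moves:
  claw: [0,0,0,0,0,0,0,0,0,0]
  travel:
    - [0.007,0.005,-0.023]
    - [0.009,0.005,-0.022]
    - [0.012,0.005,-0.02]
    - [0.014,0.005,-0.019]
    - [0.017,0.005,-0.017]
    - [0.018,0.005,-0.015]
    - [0.02,0.005,-0.013]
    - [0.021,0.005,-0.01]
    - [0.018,0.02,-0.002]
    - [0.018,0.02,-0.002]
  yaw: [0.12,0.12,0.12,0.12,0.12,0.12,0.12,0.12,0,0]

```text
clock: 2.6
position: [0.6524, 0.0659, 0.2154]
tcp_rot: [[0.995, -0.008, -0.098], [0.098, -0.004, 0.995], [-0.008, -1.0, -0.004]]
wrist_force: [0.1, 0.1, 0.3]
gripper_width: 0.998
```

Run:
```python
from h import *
s=state();print(s["clock"],s["position"],s["qpos"],s["wrist_force"],np.arctan2(s["tcp_rot"][1][0],s["tcp_rot"][0][0]))
plan([((.6455,.0775,.130),.143,4),((.6455,.0775,.099),.143,3)])
```

```text
2.6 [0.65239301 0.06590328 0.21538186] [-0.07755307  0.59004796  1.00345513 -0.00500085  1.55563834 -0.17580917] [0.09740249 0.12188775 0.31024127] 0.09833581632780199
travel [[-0.001, 0.021, 0.003], [-0.001, 0.021, 0.003], [-0.001, 0.021, 0.003], [-0.001, 0.021, 0.003], [0.0, 0.01, 0.0], [0.0, 0.01, 0.0], [0.0, 0.01, 0.0]]
yaw [np.float64(-0.011), np.float64(-0.011), np.float64(-0.011), np.float64(-0.011), np.float64(0.0), np.float64(0.0), np.float64(0.0)]
```

Call:
apply_moves:
  claw: [0,0,0,0,0,0,0,0,0,0]
  travel:
    - [-0.001,0.021,0.003]
    - [-0.001,0.021,0.003]
    - [-0.001,0.021,0.003]
    - [-0.001,0.021,0.003]
    - [0,0.01,0]
    - [0,0.008,0]
    - [0,0.005,0]
    - [0,0.004,0]
    - [0,0,0]
    - [0,0,0]
  yaw: [-0.011,-0.011,-0.011,-0.011,0,0,0,0,0,0]

```text
clock: 3.85
position: [0.6462, 0.0766, 0.0974]
tcp_rot: [[0.99, -0.013, -0.142], [0.142, -0.004, 0.99], [-0.013, -1.0, -0.002]]
wrist_force: [0.4, -0.9, 0.7]
gripper_width: 1.002
```

Run:
```python
from h import *
import cv2
s=state();print(s["clock"],s["position"],s["qpos"],s["wrist_force"],np.arctan2(s["tcp_rot"][1][0],s["tcp_rot"][0][0]))
plan([((.6455,.0775,.099),.143,2)])
for n,(a,b,c,d) in(("top",(130,280,130,330)),("side",(180,390,170,370))):
  im=vision.grab_frame(n)[a:b,c:d,::-1]; cv2.imwrite(f"pics/{n}1.png",cv2.resize(im,None,fx=2.8,fy=2.8,interpolation=cv2.INTER_CUBIC))
```

```text
3.85 [0.64617776 0.07658752 0.09743109] [-0.06167446  0.67952831  1.18583751 -0.00512405  1.28856831 -0.20265796] [ 0.39443592 -0.91053073  0.69473396] 0.1424257396989544
travel [[0.0, -0.001, 0.0], [0.0, -0.001, 0.0]]
yaw [np.float64(0.0), np.float64(0.0)]
```

View pics/top1.png

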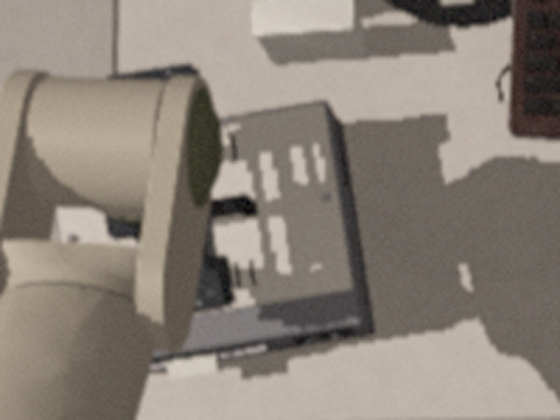

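View pics/side1.png

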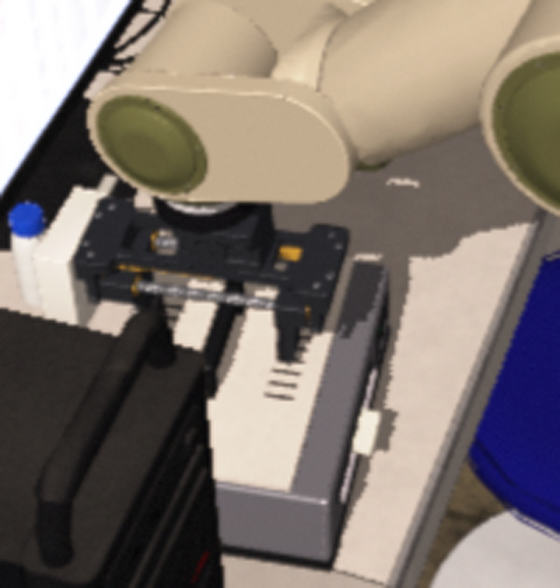

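Side view: the bar (225,320) sits between the fingers (150,310) and (288,335). I'll close on it.

Call:
apply_moves:
  claw: [255,255,255,255,255,255,255,255,255,255]
  travel:
    - [0,0,0]
    - [0,0,0]
    - [0,0,0]
    - [0,0,0]
    - [0,0,0]
    - [0,0,0]
    - [0,0,0]
    - [0,0,0]
    - [0,0,0]
    - [0,0,0]
  yaw: [0,0,0,0,0,0,0,0,0,0]
  squeeze: 40

```text
clock: 5.2
position: [0.6462, 0.0766, 0.0977]
tcp_rot: [[0.99, -0.012, -0.142], [0.142, -0.004, 0.99], [-0.013, -1.0, -0.002]]
wrist_force: [0.3, -1.5, -0.1]
gripper_width: 0.152
```

Call:
apply_moves:
  claw: [255,255,255,255,255,255,255,255,255,255]
  travel:
    - [0,-0.004,0]
    - [0,-0.006,0]
    - [0,-0.008,0]
    - [0,-0.01,0]
    - [0,-0.015,0]
    - [0,-0.02,0]
    - [0,-0.02,0]
    - [0,-0.02,0]
    - [0,-0.01,0]
    - [0,0,0]
  yaw: [0,0,0,0,0,0,0,0,0,0]

```text
clock: 6.45
position: [0.6475, 0.0772, 0.2195]
tcp_rot: [[0.99, -0.01, -0.142], [0.142, -0.004, 0.99], [-0.011, -1.0, -0.003]]
wrist_force: [-1.2, -0.3, -2.2]
gripper_width: 0.155
```

Run:
```python
from h import *
import cv2
s=state();print(s["clock"],s["position"],s["tcp_rot"],s["wrist_force"],s["wrist_torque"])
im=vision.grab_frame("top")[130:280,130:330,::-1]; cv2.imwrite("pics/top2.png",cv2.resize(im,None,fx=3,fy=3,interpolation=cv2.INTER_CUBIC))
im=vision.grab_frame("side")[150:390,150:390,::-1]; cv2.imwrite("pics/side2.png",cv2.resize(im,None,fx=2.4,fy=2.4,interpolation=cv2.INTER_CUBIC))
plan([((.60,-.225,.20),.143,10)])
```

```text
6.45 [0.64748948 0.07717377 0.2195198 ] [[ 0.98980315 -0.01016842 -0.14207858]
 [ 0.14204139 -0.00429401  0.98985141]
 [-0.01067531 -0.99993908 -0.00280589]] [-1.15186124 -0.32107817 -2.20306599] [-0.09251511  0.04505799 -0.0281638 ]
travel [[-0.009, 0.002, -0.029], [-0.009, 0.002, -0.029], [-0.009, 0.002, -0.029], [-0.009, 0.002, -0.029], [-0.009, 0.002, -0.029], [-0.009, 0.002, -0.029], [-0.009, 0.002, -0.029], [-0.009, 0.002, -0.029], [-0.009, 0.002, -0.029], [-0.009, 0.002, -0.029]]
yaw [np.float64(0.0), np.float64(0.0), np.float64(0.0), np.float64(0.0), np.float64(0.0), np.float64(0.0), np.float64(0.0), np.float64(0.0), np.float64(0.0), np.float64(0.0)]
```

View pics/side2.png

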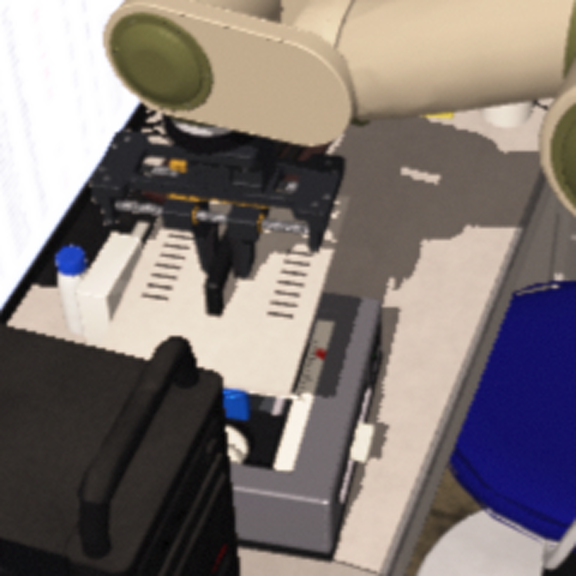

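Side view: cover lifted level and clear of the printer. The blue grip is at (237,403) and the red marker at (320,353). Now I'll carry the cover to the clear space.

Call:
apply_moves:
  claw: [255,255,255,255,255,255,255,255,255,255]
  travel:
    - [-0.004,0,-0.015]
    - [-0.009,0,-0.029]
    - [-0.009,0,-0.03]
    - [-0.009,0,-0.03]
    - [-0.009,0,-0.03]
    - [-0.009,0,-0.03]
    - [-0.009,0,-0.03]
    - [-0.009,0.002,-0.03]
    - [-0.009,0.002,-0.029]
    - [-0.005,0.002,-0.02]
  yaw: [0,0.02,0.02,0.02,0.02,0.02,0,0,0,0]

```text
clock: 7.8
position: [0.581, -0.2169, 0.2073]
tcp_rot: [[0.999, -0.025, -0.037], [0.037, -0.002, 0.999], [-0.025, -1.0, -0.001]]
wrist_force: [-0.0, 0.3, -2.6]
gripper_width: 0.15
```

Run:
```python
from h import *
import cv2
s=state();print(s["clock"],s["position"],s["tcp_rot"],s["wrist_force"])
im=vision.grab_frame("top"); cv2.imwrite("pics/top3.png",im[:,:,::-1])
plan([((.592,-.225,.10),.05,4),((.592,-.225,.055),.05,3),((.592,-.225,.02),.05,3)])
```

```text
7.8 [ 0.58101972 -0.21693322  0.20733977] [[ 0.99901445 -0.0246491  -0.03691272]
 [ 0.03686586 -0.00235298  0.99931745]
 [-0.02471913 -0.9996934  -0.00144195]] [-0.01783774  0.28579942 -2.61081271]
travel [[0.003, 0.027, -0.002], [0.003, 0.027, -0.002], [0.003, 0.027, -0.002], [0.003, 0.027, -0.002], [0.0, 0.015, 0.0], [0.0, 0.015, 0.0], [0.0, 0.015, 0.0], [0.0, 0.012, 0.0], [0.0, 0.012, 0.0], [0.0, 0.012, 0.0]]
yaw [np.float64(-0.004), np.float64(-0.004), np.float64(-0.004), np.float64(-0.004), np.float64(0.0), np.float64(0.0), np.float64(0.0), np.float64(0.0), np.float64(0.0), np.float64(0.0)]
```

View pics/top3.png

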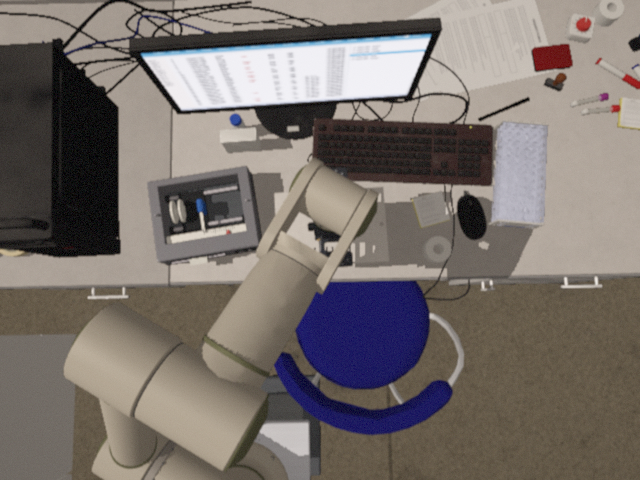

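Call:
apply_moves:
  claw: [255,255,255,255,255,255,255,255,255,255]
  travel:
    - [0.003,0.02,-0.002]
    - [0.004,0.025,-0.002]
    - [0.004,0.025,-0.002]
    - [0.004,0.025,-0.002]
    - [0.001,0.02,0]
    - [0,0.015,0]
    - [0,0.012,0]
    - [0,0.01,0]
    - [0,0.008,0]
    - [0,0.004,0]
  yaw: [0,0,0,0,0,0,0,0,0,0]

```text
clock: 9.1
position: [0.5931, -0.2282, 0.0365]
tcp_rot: [[0.999, -0.024, -0.035], [0.035, -0.003, 0.999], [-0.024, -1.0, -0.002]]
wrist_force: [0.5, -0.2, -3.3]
gripper_width: 0.155
```

Run:
```python
from h import *
import cv2
s=state();print(s["clock"],s["position"],s["tcp_rot"],s["wrist_force"])
im=vision.grab_frame("side")[120:330,200:440,::-1]; cv2.imwrite("pics/side4.png",cv2.resize(im,None,fx=2.6,fy=2.6,interpolation=cv2.INTER_CUBIC))
# wide well crop from top3
t=cv2.imread("pics/top3.png")[160:270,140:270];cv2.imwrite("pics/top3c.png",cv2.resize(t,None,fx=5,fy=5,interpolation=cv2.INTER_CUBIC))
```

```text
9.1 [ 0.59308867 -0.2282314   0.03648915] [[ 0.99910225 -0.02401015 -0.03490293]
 [ 0.03484202 -0.00295037  0.99938848]
 [-0.02409844 -0.99970736 -0.00211116]] [ 0.54162574 -0.22324677 -3.26255421]
```

View pics/side4.png

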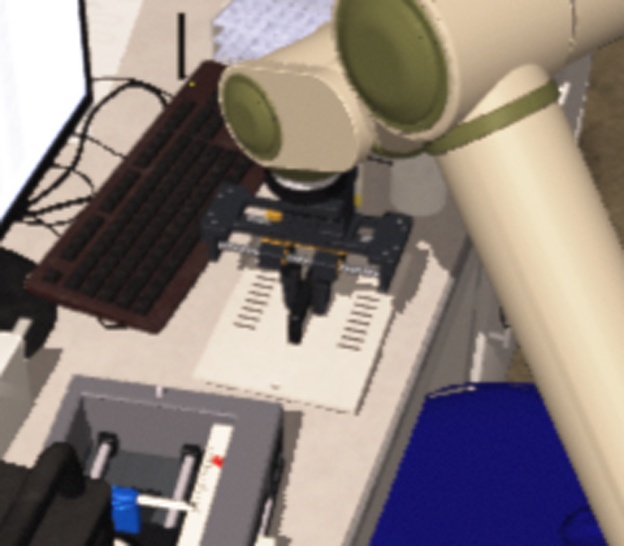

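View pics/top3c.png

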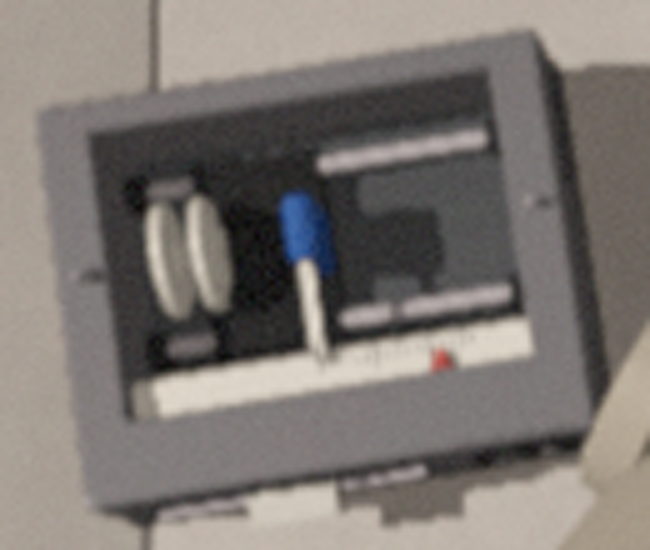

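The cover hovers over clear desk, away from the keyboard and the desk edge. In the top crop the grip is at (305,215), the pointer tip at (322,355) and the red mark at (443,360). Now I'll lower the cover.

Call:
apply_moves:
  claw: [255,255,255,255,255,255,255,255,255,255]
  travel:
    - [0,0.004,0]
    - [0,0.004,0]
    - [0,0.003,0]
    - [0,0.003,0]
    - [0,0.002,0]
    - [0,0.002,0]
    - [0,0.002,0]
    - [0,0.001,0]
    - [0,0.001,0]
    - [0,0,0]
  yaw: [0,0,0,0,0,0,0,0,0,0]

```text
clock: 10.4
position: [0.593, -0.2285, 0.0137]
tcp_rot: [[0.999, -0.023, -0.035], [0.035, -0.004, 0.999], [-0.023, -1.0, -0.003]]
wrist_force: [0.2, -0.9, -1.8]
gripper_width: 0.151
```

Call:
apply_moves:
  claw: [255,255,255,255,200,180,120,60,0,0]
  travel:
    - [0,0.001,0]
    - [0,0.001,0]
    - [0,0,0]
    - [0,0,0]
    - [0,0,0]
    - [0,0,0]
    - [0,0,0]
    - [0,0,0]
    - [0,0,0]
    - [0,0,0]
  yaw: [0,0,0,0,0,0,0,0,0,0]

```text
clock: 11.65
position: [0.5934, -0.2289, 0.0131]
tcp_rot: [[0.999, -0.021, -0.035], [0.035, -0.005, 0.999], [-0.021, -1.0, -0.004]]
wrist_force: [0.4, 0.4, -0.6]
gripper_width: 0.723
```

Run:
```python
from h import *
import cv2
s=state();print(s["clock"],s["position"],s["wrist_force"],s["gripper_width"])
im=vision.grab_frame("side")[120:330,200:440,::-1]; cv2.imwrite("pics/side5.png",cv2.resize(im,None,fx=2.6,fy=2.6,interpolation=cv2.INTER_CUBIC))
# guide measurement from top3c, printer frame
f=lambda X,Y:((X+.5)/5-.5+140,(Y+.5)/5-.5+160)
g=lambda X,Y,z:ray("top",*f(X,Y),z)
O=np.array([.634,.076,0]);a=.1435
x=np.array([np.cos(a),np.sin(a),0]);y=np.array([-np.sin(a),np.cos(a),0])
def pf(p): d=p-O; return np.round([d@x*1000,d@y*1000,p[2]*1000],1)
print("pins",pf(g(92,275,.095)),pf(g(540,201,.095)))
print("outer corners",[pf(g(*p,.085)) for p in((38,108),(530,32),(95,510),(592,428))])
print("grip top ctr",pf(g(296,200,.081)),pf(g(308,232,.081)),"tip",pf(g(322,357,.075)),"mark",pf(g(443,353,.077)))
print(g(303,218,.081))
```

```text
11.65 [ 0.5934453  -0.22892483  0.01305112] [ 0.42017739  0.40536563 -0.6074912 ] 0.723481233291284
pins [10.1 98.4 95. ] [  10.7 -107.5   95. ]
outer corners [array([ 93.7, 116. ,  85. ]), array([  92.2, -113.5,   85. ]), array([-95.1, 113.4,  85. ]), array([ -94.7, -114.5,   85. ])]
grip top ctr [32.4  4.9 81. ] [16.7  1.5 81. ] tip [-40.9   4.2  75. ] mark [-48.4 -51.3  77. ]
[0.65690738 0.08223811 0.081     ]
```

View pics/side5.png

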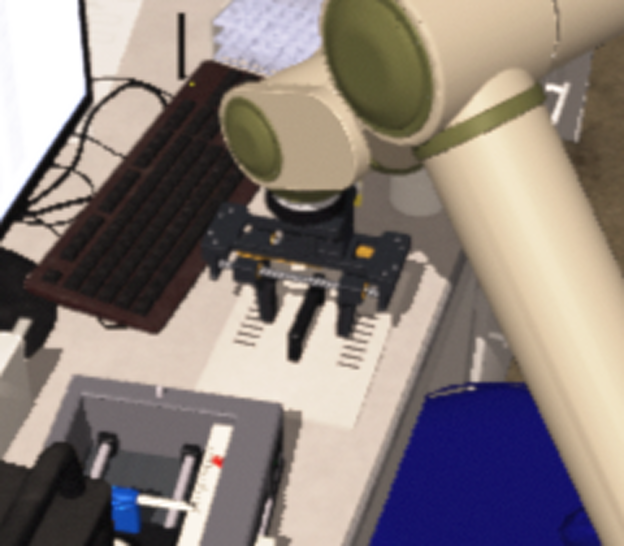

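Call:
apply_moves:
  claw: [0,0,0,0,0,0,0,0,0,0]
  travel:
    - [0,0,0]
    - [0,-0.01,0]
    - [0,-0.02,0]
    - [0,-0.035,0]
    - [0,-0.045,0]
    - [0,-0.045,0]
    - [0,-0.045,0]
    - [0,-0.01,0]
    - [0,0,0]
    - [0,0,0]
  yaw: [0,0,0,0,0,0,0,0.14,0.14,0.14]

```text
clock: 12.95
position: [0.5976, -0.2274, 0.2371]
tcp_rot: [[0.922, -0.015, 0.387], [-0.387, -0.008, 0.922], [-0.011, -1.0, -0.013]]
wrist_force: [0.1, 1.2, 0.1]
gripper_width: 0.999
```

Run:
```python
from h import *
import cv2
s=state();print(s["clock"],s["position"],s["wrist_force"],s["gripper_width"])
im=vision.grab_frame("side");cv2.imwrite("pics/side6.png",im[:,:,::-1])
im=im[250:380,200:350,::-1]; cv2.imwrite("pics/side6c.png",cv2.resize(im,None,fx=5,fy=5,interpolation=cv2.INTER_CUBIC))
im=vision.grab_frame("top");cv2.imwrite("pics/top6.png",im[:,:,::-1])
im=im[165:265,145:265,::-1]; cv2.imwrite("pics/top6c.png",cv2.resize(im,None,fx=6,fy=6,interpolation=cv2.INTER_CUBIC))
```

```text
12.95 [ 0.59755287 -0.22741644  0.23707763] [0.06526777 1.23166759 0.13900695] 0.9990912145963811
```

View pics/side6c.png

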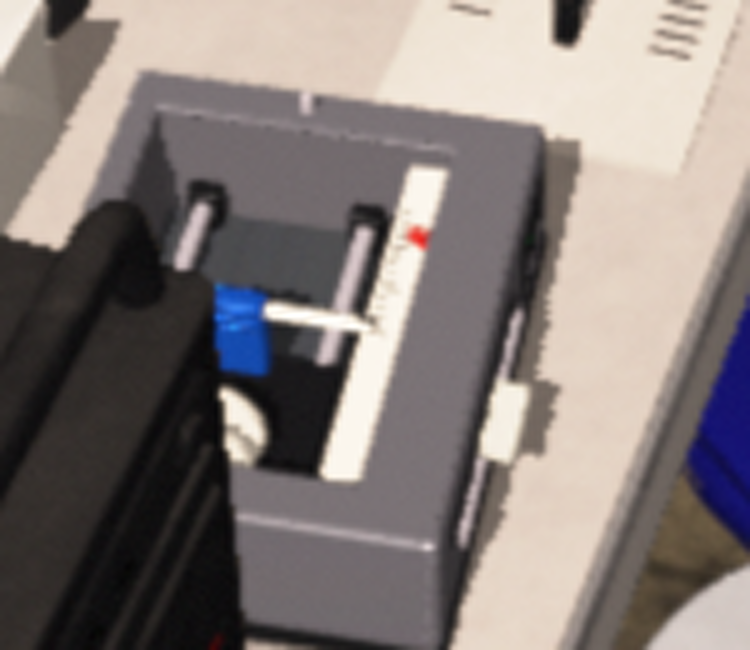

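View pics/top6c.png

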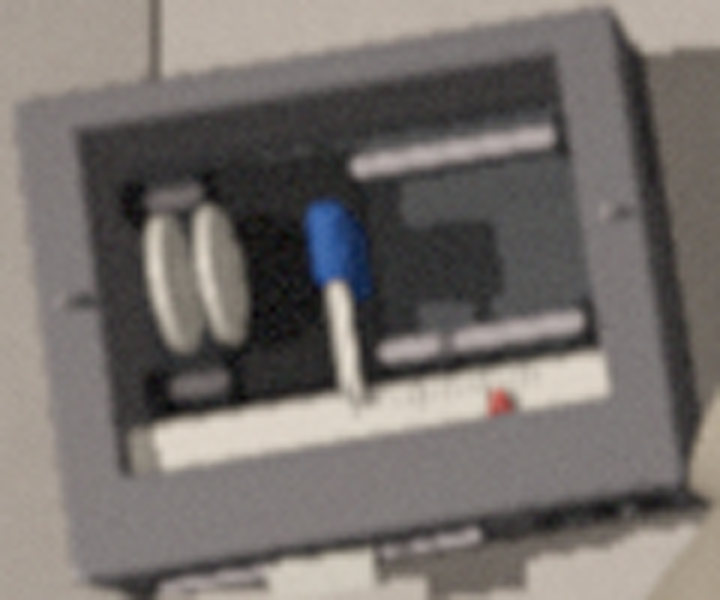

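View pics/side6.png

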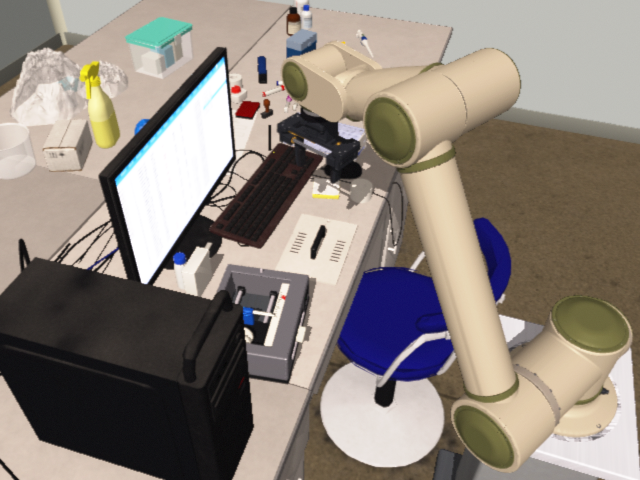

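Side view: the cover lies flat on the desk at (315,247), handle up. Side crop: pointer tip (375,325), mark (420,238). Top crop: tip (357,402), mark (500,402).

```bash
cat >> h.py <<'E'
O=np.array([.634,.076,0]);a=.1435
px=np.array([np.cos(a),np.sin(a),0]);py=np.array([-np.sin(a),np.cos(a),0])
def pf(p): d=p-O; return np.round([d@px*1000,d@py*1000,p[2]*1000],1)
def w(x,y,z): return O+px*x+py*y+np.array([0,0,z])
E
python3 - <<'E'
from h import *
ft=lambda X,Y:((X+.5)/6-.5+145,(Y+.5)/6-.5+165)
fs=lambda X,Y:((X+.5)/5-.5+200,(Y+.5)/5-.5+250)
for n,t,s_,z in(("tip",(357,400),(375,326),.074),("mark",(501,400),(420,238),.075),("pinR",(619,209),(307,95),.096),("griptop",(333,235),None,.081),("grip bot edge",(343,285),(268,345),.075)):
    print(n,pf(ray("top",*ft(*t),z)), pf(ray("side",*fs(*s_),z)) if s_ else "", [pf(q) if i==0 else q for i,q in enumerate(tri(ft(*t),fs(*s_)))] if s_ else "")
# predict grip top corners
for y in(0,3,6): 
  print(y,[np.round((proj("top",w(X,y/1000+d,.081))-[145,165])*6) for X in(.004,.036) for d in(-.006,.006)])
s=state();print(s["qpos"])
plan([((.64,-.05,.22),-.9,6),((.645,.082,.20),-1.4275,4)])
E
```

```text
tip [-41.3   4.3  74. ] [-41.7   3.6  74. ] [array([-41.6,   4.1,  74.6]), [np.float64(0.00021190508717293274), np.float64(0.00021190508717325665)]]
mark [-50.4 -50.4  75. ] [-49.9 -47.6  75. ] [array([-49.7, -50. ,  72.3]), [np.float64(0.0003491029667569492), np.float64(0.00034910296675673647)]]
pinR [  11.3 -108.1   96. ] [  13.4 -102.9   96. ] [array([  13.6, -107.5,   91. ]), [np.float64(0.0012063699205808838), np.float64(0.0012063699205807777)]]
griptop [22.3  3.3 81. ]  
grip bot edge [ 3.6  3.3 75. ] [-0.2 23.1 75. ] [array([ 6.3,  7.1, 55.1]), [np.float64(0.0012611819882036768), np.float64(0.0012611819882036913)]]
0 [array([361., 275.]), array([330., 280.]), array([350., 194.]), array([319., 199.])]
3 [array([353., 276.]), array([322., 281.]), array([342., 195.]), array([311., 200.])]
6 [array([346., 278.]), array([315., 283.]), array([334., 197.]), array([303., 202.])]
[-0.54253264  0.54890749  1.01737457 -0.01494493  1.58458545 -0.14899996]
travel [[-0.005, 0.003, 0.03], [-0.007, 0.003, 0.03], [-0.01, 0.003, 0.029], [-0.012, 0.003, 0.028], [-0.014, 0.003, 0.027], [-0.017, 0.003, 0.025], [-0.025, 0.005, 0.021], [-0.028, 0.005, 0.018], [-0.03, 0.005, 0.014], [-0.031, 0.005, 0.01]]
yaw [np.float64(0.084), np.float64(0.084), np.float64(0.084), np.float64(0.084), np.float64(0.084), np.float64(0.084), np.float64(0.132), np.float64(0.132), np.float64(0.132), np.float64(0.132)]
```

Call:
apply_moves:
  claw: [150,150,150,150,150,150,150,150,150,150]
  travel:
    - [-0.005,0.003,0.03]
    - [-0.007,0.003,0.03]
    - [-0.01,0.003,0.029]
    - [-0.012,0.003,0.028]
    - [-0.014,0.003,0.027]
    - [-0.017,0.003,0.025]
    - [-0.025,0.005,0.021]
    - [-0.028,0.005,0.018]
    - [-0.026,0.005,0.012]
    - [-0.026,0.005,0.008]
  yaw: [0.084,0.084,0.084,0.084,0.084,0.084,0.132,0.132,0.132,0.132]

```text
clock: 14.3
position: [0.6425, 0.0797, 0.1975]
tcp_rot: [[0.144, -0.014, 0.989], [-0.99, -0.009, 0.144], [0.007, -1.0, -0.015]]
wrist_force: [0.6, -0.0, -0.5]
gripper_width: 0.409
```

Run:
```python
from h import *
s=state();print(s["clock"],s["position"],s["tcp_rot"],s["qpos"],s["gripper_width"])
t=w(.020,.004,.12);print(t)
plan([(t,-1.4273,10)])
```

```text
14.3 [0.6425216  0.07966827 0.19752582] [[ 0.14411231 -0.01413085  0.98946044]
 [-0.98953986 -0.00864618  0.1440004 ]
 [ 0.0065202  -0.99986277 -0.01522906]] [-0.05543424  0.58919508  1.0568273  -0.00943386  1.50920414  1.37143766] 0.40948080570227857
[0.6532224  0.08281905 0.12      ]
travel [[0.0, 0.008, 0.001], [0.0, 0.008, 0.001], [0.0, 0.008, 0.001], [0.0, 0.008, 0.001], [0.0, 0.008, 0.001], [0.0, 0.008, 0.001], [0.0, 0.008, 0.001], [0.0, 0.008, 0.001], [0.0, 0.008, 0.001], [0.0, 0.008, 0.001]]
yaw [np.float64(0.0), np.float64(0.0), np.float64(0.0), np.float64(0.0), np.float64(0.0), np.float64(0.0), np.float64(0.0), np.float64(0.0), np.float64(0.0), np.float64(0.0)]
```

Call:
apply_moves:
  claw: [150,150,150,150,150,150,150,150,150,150]
  travel:
    - [0,0.015,0.003]
    - [0,0.02,0.003]
    - [0,0.02,0.003]
    - [0,0.018,0.003]
    - [0,0.013,0]
    - [0,0.008,0]
    - [0,0,0]
    - [0,0,0]
    - [0,0,0]
    - [0,0,0]
  yaw: [0,0,0,0,0,0,0,0,0,0]

```text
clock: 15.55
position: [0.6539, 0.0779, 0.0995]
tcp_rot: [[0.165, -0.013, 0.986], [-0.986, -0.01, 0.165], [0.008, -1.0, -0.014]]
wrist_force: [0.3, 0.4, 0.3]
gripper_width: 0.414
```

Run:
```python
from h import *
import cv2
s=state();print(s["clock"],s["position"],pf(s["position"]),s["tcp_rot"])
im=vision.grab_frame("side")[230:380,180:360,::-1]; cv2.imwrite("pics/side7.png",cv2.resize(im,None,fx=4,fy=4,interpolation=cv2.INTER_CUBIC))
im=vision.grab_frame("top")[145:275,130:290,::-1]; cv2.imwrite("pics/top7.png",cv2.resize(im,None,fx=4,fy=4,interpolation=cv2.INTER_CUBIC))
```

```text
15.55 [0.65391519 0.07793779 0.09949347] [20.  -0.9 99.5] [[ 0.16528754 -0.01261616  0.98616472]
 [-0.98621568 -0.00987999  0.16516969]
 [ 0.00765949 -0.9998716  -0.0140753 ]]
```

View pics/side7.png

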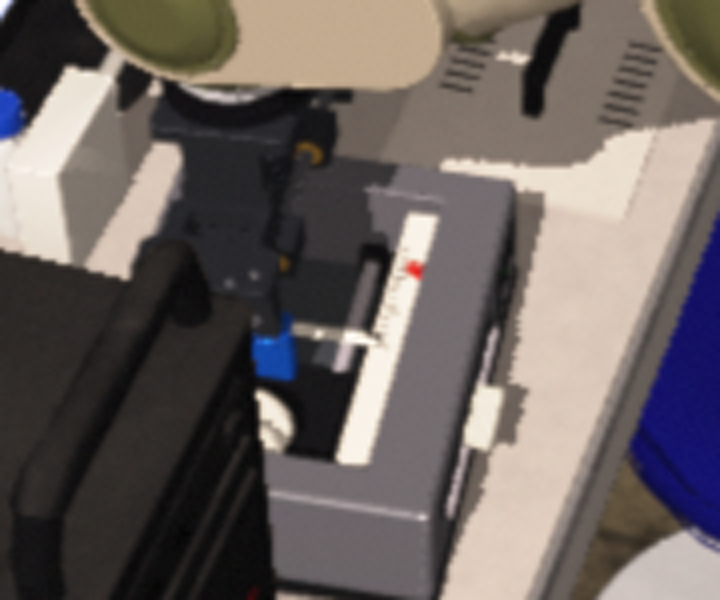

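View pics/top7.png

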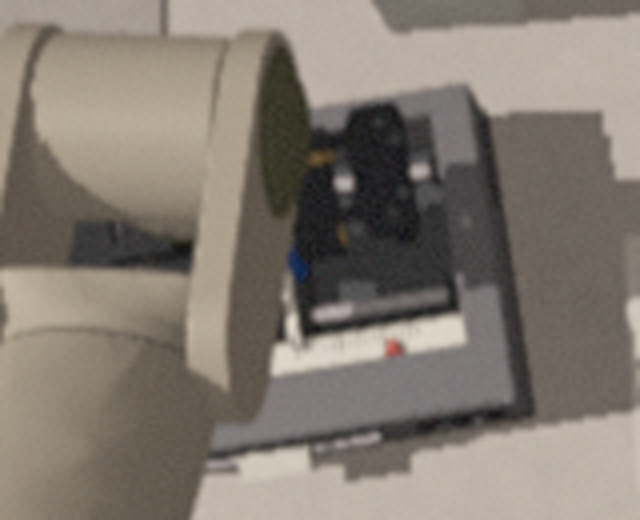

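Both views show the fingers straddling above the blue grip (side (272,350)), off by about 5 mm in y. I'll correct that and descend.

Call:
apply_moves:
  claw: [150,150,150,150,150,150,150,150,150,150]
  travel:
    - [-0.003,0,0]
    - [-0.002,0,0]
    - [-0.001,0.008,0]
    - [0,0.01,0]
    - [0,0.01,0]
    - [0,0.01,0]
    - [0,0.006,0]
    - [0,0.003,0]
    - [0,0,0]
    - [0,0,0]
  yaw: [0.015,0.01,0,0,0,0,0,0,0,0]

```text
clock: 16.9
position: [0.6519, 0.0838, 0.0483]
tcp_rot: [[0.139, -0.014, 0.99], [-0.99, -0.01, 0.139], [0.008, -1.0, -0.015]]
wrist_force: [0.0, 1.4, -0.1]
gripper_width: 0.411
```

Run:
```python
from h import *
import cv2
s=state();R=s["tcp_rot"];print(s["clock"],pf(s["position"]),np.arctan2(R[1][0],R[0][0]),s["wrist_force"])
im=vision.grab_frame("side")[230:380,180:360,::-1]; cv2.imwrite("pics/side8.png",cv2.resize(im,None,fx=4,fy=4,interpolation=cv2.INTER_CUBIC))
```

```text
16.9 [18.9  5.2 48.3] -1.4315384478903739 [ 0.03334837  1.38194523 -0.12084297]
```

View pics/side8.png

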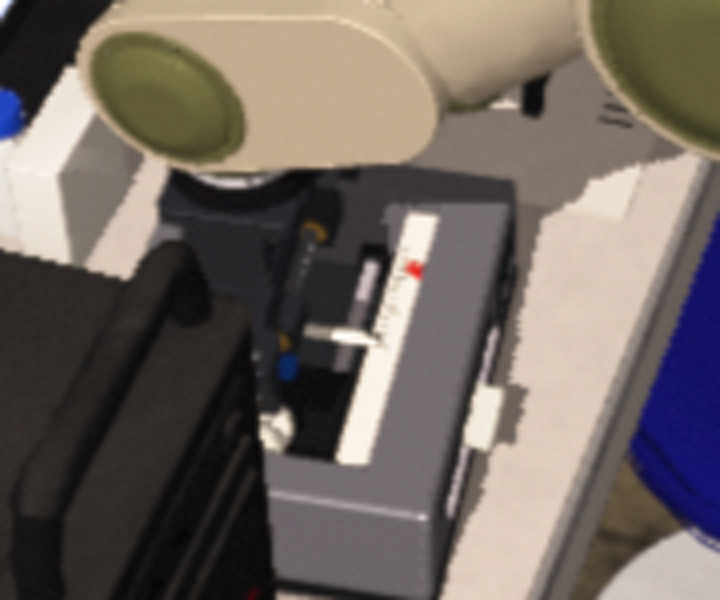

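Forces are near zero, and the grip lies between the fingers. I'll close on it.

Call:
apply_moves:
  claw: [255,255,255,255,255,255,255,255,255,255]
  travel:
    - [0,0,0]
    - [0,0,0]
    - [0,0,0]
    - [0,0,0]
    - [0,0,0]
    - [0,0,0]
    - [0,0,0]
    - [0,0,0]
    - [0,0,0]
    - [0,0,0]
  yaw: [0,0,0,0,0,0,0,0,0,0]
  squeeze: 50

```text
clock: 18.2
position: [0.6525, 0.0815, 0.0488]
tcp_rot: [[0.139, -0.013, 0.99], [-0.99, -0.014, 0.139], [0.012, -1.0, -0.014]]
wrist_force: [0.8, -1.5, -0.8]
gripper_width: 0.128
```

Run:
```python
from h import *
s=state();R=s["tcp_rot"];print(s["clock"],pf(s["position"]),np.arctan2(R[1][0],R[0][0]),s["wrist_force"],s["gripper_width"])
```

```text
18.2 [19.1  2.8 48.8] -1.4314976984627574 [ 0.78784148 -1.49783785 -0.78883208] 0.12777764667708838
```

Call:
apply_moves:
  claw: [255,255,255,255,255,255,255,255,255,255]
  travel:
    - [0.003,0,0]
    - [0.006,0,0]
    - [0.007,0,0]
    - [0.007,0,0]
    - [0.007,0,0]
    - [0.006,0,0]
    - [0.004,0,0]
    - [0.003,0,0]
    - [0,0,0]
    - [0,0,0]
  yaw: [0,0,0,0,0,0,0,0,0,0]

```text
clock: 19.45
position: [0.6573, 0.0493, 0.0488]
tcp_rot: [[0.144, -0.014, 0.99], [-0.99, 0.005, 0.144], [-0.007, -1.0, -0.014]]
wrist_force: [0.6, 6.7, 0.9]
gripper_width: 0.13
```

```bash
cat > look.py <<'E'
import sys
from h import *
import cv2
k=sys.argv[1]
s=state();R=s["tcp_rot"];print(s["clock"],pf(s["position"]),np.arctan2(R[1][0],R[0][0]),R[2],s["wrist_force"],s["gripper_width"])
im=vision.grab_frame("side");cv2.imwrite(f"pics/side{k}.png",im[:,:,::-1])
im=im[270:340,240:310,::-1]; cv2.imwrite(f"pics/side{k}c.png",cv2.resize(im,None,fx=8,fy=8,interpolation=cv2.INTER_CUBIC))
im=vision.grab_frame("top");cv2.imwrite(f"pics/top{k}.png",im[:,:,::-1])
im=im[205:255,180:260,::-1]; cv2.imwrite(f"pics/top{k}c.png",cv2.resize(im,None,fx=8,fy=8,interpolation=cv2.INTER_CUBIC))
s=state();print(pf(s["position"]))
E
python3 look.py 9
```

```text
19.45 [ 19.2 -29.7  48.8] -1.42657640285895 [-0.00653873 -0.99988695 -0.01354014] [0.57209091 6.6694111  0.85149146] 0.1298835997419139
[ 19.2 -29.6  48.8]
```

View pics/side9c.png

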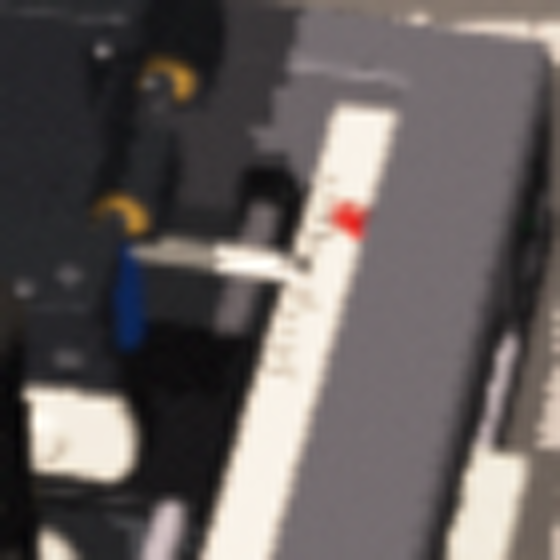

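View pics/top9c.png

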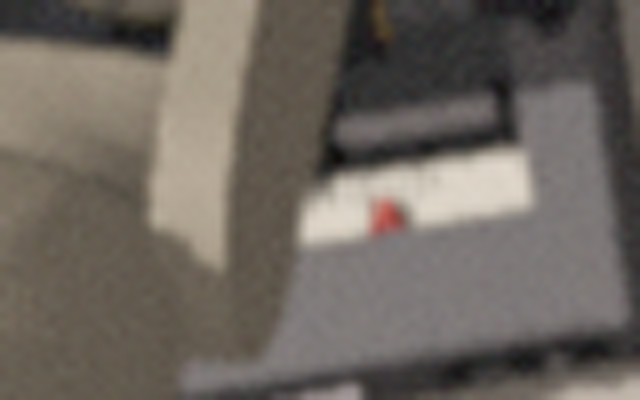

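```bash
cat > m.py <<'E'
from h import *
import cv2
def red(n,f):
    im=cv2.imread(f).astype(float)[:,:,::-1]; 
    r=im[:,:,0]-np.maximum(im[:,:,1],im[:,:,2])
    box=(215,245,205,250) if n=="top" else (285,310,270,300)
    a,b,c,d=box; q=np.clip(r[a:b,c:d]-25,0,None); yy,xx=np.mgrid[a:b,c:d]
    return (q*xx).sum()/q.sum(),(q*yy).sum()/q.sum(),q.max(),(q>0).sum()
if __name__=="__main__":
    for n,k in(("top","3"),("top","6"),("top","9"),("side","6"),("side","9")):
        u,v,m,c=red(n,f"pics/{n}{k}.png"); print(n,k,round(u,2),round(v,2),m,c,[pf(ray(n,u,v,z)) for z in(.072,.074,.076)])
    from cv2 import imread
    for k in("3","6"):
        g=imread(f"pics/top{k}.png").astype(float).mean(2)
        # pointer bar: for rows between grip and ledge, brightness centroid
        for v in range(212,232):
            row=g[v,193:212]; j=np.argmax(row[2:-2])+2 if 0 else None
            q=np.clip(row-row.min()-0.35*(row.max()-row.min()),0,None); u=(q*np.arange(193,212)).sum()/q.sum()
            print(k,v,round(u,2),pf(ray("top",u,v,.0745)),row.astype(int))
E
python3 m.py
```

```text
top 3 227.65 231.64 68.0 21 [array([-50.7, -48.9,  72. ]), array([-51. , -49.2,  74. ]), array([-51.3, -49.5,  76. ])]
top 6 227.66 231.65 69.0 21 [array([-50.8, -48.9,  72. ]), array([-51.1, -49.2,  74. ]), array([-51.4, -49.5,  76. ])]
top 9 227.66 231.68 66.0 21 [array([-50.8, -48.8,  72. ]), array([-51.1, -49.2,  74. ]), array([-51.4, -49.5,  76. ])]
side 6 283.26 296.99 164.0 25 [array([-48.4, -50.7,  72. ]), array([-48.8, -48.9,  74. ]), array([-49.3, -47.2,  76. ])]
side 9 283.23 296.98 162.0 25 [array([-48.3, -50.7,  72. ]), array([-48.8, -49. ,  74. ]), array([-49.2, -47.2,  76. ])]
3 212 200.51 [ 4.4  6.2 74.5] [ 29  28  19  14  47  61 112 159 163 113  59  51  49  45  34  45  45  50
  41]
3 213 200.66 [ 2.   6.2 74.5] [ 18  28  26  17  23  48 126 190 197 154  84  48  42  41  28  39  51  51
  49]
3 214 200.86 [-0.4  6.1 74.5] [ 36  17  25  19  23  45 122 190 202 175 102  52  47  44  34  40  50  50
  48]
3 215 201.04 [-2.8  6.  74.5] [ 29  29  17  15  23  39 111 183 205 190 116  42  40  39  30  41  52  48
  52]
3 216 201.25 [-5.1  5.8 74.5] [ 21  12  28  27  17  36  95 172 20
[... 3231 characters left out ...]
  58  36  43  66  96 103
  94]
6 226 202.5 [-28.7   6.1  74.5] [ 42  39  42  46  43  40  42  57 141 203 203 142  64  36  39  38  42  53
  51]
6 227 202.6 [-31.1   6.2  74.5] [ 41  46  42  43  42  42  40  53 134 196 201 155  76  33  32  32  29  37
  44]
6 228 203.28 [-33.6   5.   74.5] [ 40  38  43  46  38  36  29  47 122 182 193 168  96  46  49  61  79  88
 105]
6 229 206.06 [-37.   -1.   74.5] [ 36  32  37  32  34  37  44  56 112 169 176 180 121  81 102 122 144 161
 172]
6 230 206.52 [-39.4  -1.7  74.5] [ 46  53  56  63  71  88 109 117 138 160 164 175 137 113 137 166 187 196
 203]
6 231 205.11 [-41.2   1.8  74.5] [104 117 121 127 147 166 173 179 181 184 164 164 145 132 151 183 204 200
 202]
```

Call:
apply_moves:
  claw: [255,255,255,255,255,255,255,255,255,255]
  travel:
    - [0.003,0,0]
    - [0.004,0,0]
    - [0.005,0,0]
    - [0.005,0,0]
    - [0.004,0,0]
    - [0.003,0,0]
    - [0.002,0,0]
    - [0,0,0]
    - [0,0,0]
    - [0,0,0]
  yaw: [0,0,0,0,0,0,0,0,0,0]

```text
clock: 20.8
position: [0.659, 0.0373, 0.0488]
tcp_rot: [[0.151, -0.017, 0.988], [-0.988, 0.021, 0.151], [-0.024, -1.0, -0.014]]
wrist_force: [-0.1, 7.6, 0.5]
gripper_width: 0.128
```

```bash
python3 look.py 10
```

```text
20.8 [ 19.2 -41.9  48.8] -1.4194231972171123 [-0.02378085 -0.99962351 -0.01368598] [-0.12649644  7.64751316  0.46451817] 0.12761486076314987
[ 19.2 -41.8  48.8]
```

View pics/side10c.png

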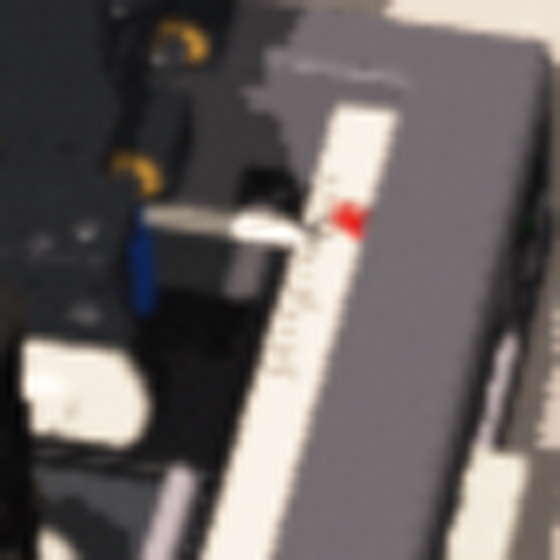

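View pics/top10c.png

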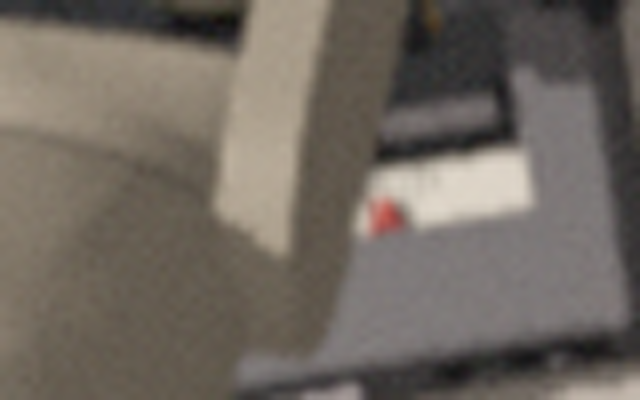

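```bash
cat > m2.py <<'E'
import sys
from h import *
import cv2
# side: fit pointer y by matched brightness profile along printer y at x in [-34..-12], z=.0755
def ptr(n,f,y0,y1,xs=np.arange(-36,-14,2),z=.0745):
    g=cv2.imread(f).astype(np.float32)
    g=g.mean(2); ys=np.arange(y0,y1,.5); prof=[]
    for X in xs:
        uv=np.array([proj(n,w(X/1000,Y/1000,z)) for Y in ys]).astype(np.float32)
        prof.append(cv2.remap(g,uv[:,0].copy(),uv[:,1].copy(),cv2.INTER_LINEAR).ravel())
    return ys,np.array(prof)
if __name__=="__main__":
    for f,c in(("side6",4),("side9",-28),("side10",-41)) if len(sys.argv)<2 else ((sys.argv[1],float(sys.argv[2])),):
        ys,P=ptr("side",f"pics/{f}.png",c-12,c+12)
        out=[]
        for p in P:
            j=np.argmax(p); m=(abs(ys-ys[j])<6); q=np.clip(p-p[m].min()-.5*(p[m].max()-p[m].min()),0,None)*m
            out.append(round((q*ys).sum()/q.sum(),1))
        print(f,out,np.median(out))
E
python3 m2.py
```

```text
side6 [np.float64(5.6), np.float64(4.9), np.float64(4.4), np.float64(4.2), np.float64(4.2), np.float64(4.6), np.float64(4.9), np.float64(4.8), np.float64(4.4), np.float64(4.3), np.float64(4.3)] 4.4
side9 [np.float64(-26.7), np.float64(-27.5), np.float64(-28.2), np.float64(-28.3), np.float64(-28.3), np.float64(-28.2), np.float64(-28.3), np.float64(-28.2), np.float64(-28.3), np.float64(-28.8), np.float64(-29.5)] -28.3
side10 [np.float64(-39.4), np.float64(-40.2), np.float64(-40.5), np.float64(-40.5), np.float64(-40.5), np.float64(-40.5), np.float64(-40.7), np.float64(-40.6), np.float64(-40.7), np.float64(-40.7), np.float64(-40.6)] -40.5
```

Side view agrees with the arm's motion: travel so far is 44.8 mm against an estimated 55 mm to the mark, so about 10 mm more.

Call:
apply_moves:
  claw: [255,255,255,255,255,255,255,255,255,255]
  travel:
    - [0.004,0,0]
    - [0.004,0,0]
    - [0.004,0,0]
    - [0.003,0,0]
    - [0.002,0,0]
    - [0.002,0,0]
    - [0.002,0,0]
    - [0.0015,0,0]
    - [0.0015,0,0]
    - [0.0015,0,0]
  yaw: [0,0,0,0,0,0,0,0,0,0]

```text
clock: 22.15
position: [0.6605, 0.0273, 0.0487]
tcp_rot: [[0.158, -0.021, 0.987], [-0.987, 0.038, 0.159], [-0.041, -0.999, -0.014]]
wrist_force: [-1.2, 8.5, 0.3]
gripper_width: 0.133
```

```bash
python3 look.py 11; python3 m2.py side11 -48
```

```text
22.15 [ 19.3 -52.   48.7] -1.4119607242499033 [-0.0412842  -0.99904519 -0.01429383] [-1.23965301  8.53353693  0.3295219 ] 0.1333663193834581
[ 19.3 -52.   48.8]
side11 [np.float64(-49.5), np.float64(-50.2), np.float64(-50.6), np.float64(-50.7), np.float64(-50.7), np.float64(-50.7), np.float64(-50.6), np.float64(-50.6), np.float64(-50.5), np.float64(-50.4), np.float64(-50.5)] -50.6
```

View pics/side11c.png

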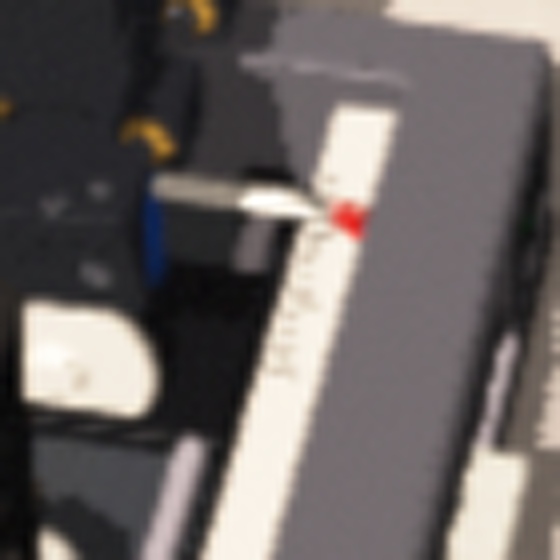

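The pointer tip (320,212) now meets the clip (348,220), and its line runs to the clip's centre. Measured travel is 55.0 mm. I'll check that it holds still, then hand in.

```bash
python3 - <<'E'
from h import *
import cv2
for i in range(8):
    im=vision.grab_frame("side"); s=state(); 
    if i%2: print(s["clock"],pf(s["position"]),np.abs(s["dq"]).max().round(4),np.round(s["wrist_force"],1))
cv2.imwrite("pics/side12.png",im[:,:,::-1])
E
python3 m2.py side12 -48
```

```text
22.35 [ 19.3 -52.   48.8] 0.0023 [-0.7  9.3 -0.6]
22.45 [ 19.3 -52.   48.8] 0.0026 [-0.3  9.7  1. ]
22.55 [ 19.3 -52.   48.8] 0.0027 [-0.8  9.1  0.7]
22.65 [ 19.3 -52.   48.8] 0.0011 [-1.3  8.9  0.5]
side12 [np.float64(-49.5), np.float64(-50.3), np.float64(-50.6), np.float64(-50.7), np.float64(-50.7), np.float64(-50.7), np.float64(-50.6), np.float64(-50.6), np.float64(-50.5), np.float64(-50.4), np.float64(-50.5)] -50.6
```

View pics/side12.png

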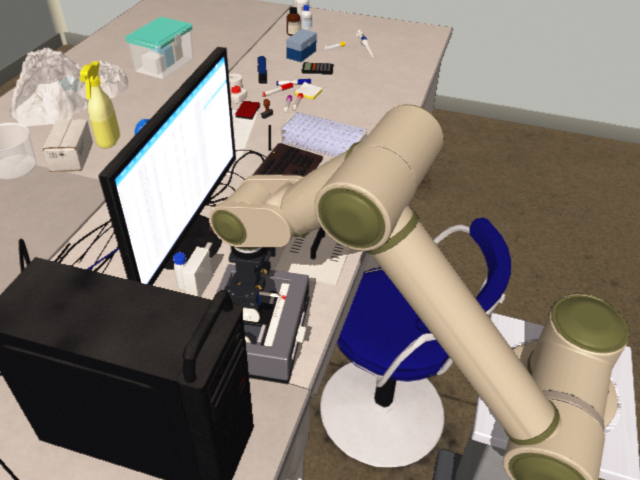

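The hold is steady. The 9 N spring load fits about 55 mm of travel, and the cover is lying still and clear of the arm.

```bash
python3 -c "
from cell import order
print(order.sign_off())"
```

```text
the job is handed in; nothing more can be done
None
```

I lifted the cover off its pins and laid it flat, handle up, on the clear desk to the right of the printer. I then drew the roll guide open to the red marker and handed the job in at about 22.7 s while still holding it there; no verdict was reported.

- **Guide position:** the guide is drawn 55.0 mm, by both the arm's own motion and the side camera, against a measured 55.0 mm to the mark. I put that at about ±1 mm, inside the 3 mm allowed.
- **Where the measurements disagreed:** taken separately, the top camera gave 55.3 mm to the mark and the side camera 53.3 mm. Allowing for the different heights of the pointer and the clip brought them together at 55.0 mm. In the last pictures the arm hid the pointer from the top camera, so only the side view confirmed the final alignment.
- **Hold:** the tool stayed within 0.1 mm over the last 0.4 s. The wrist took about 9 N, which fits the spring at that opening.
- **Tilt:** the tool leaned to about 0.04 rad under the spring load, which the moves could not correct. The grip did not slip.
- **Cover and bystanders:** the cover looked flat and clear of the arm in the pictures. I never moved near the label roll or the note block, though I did not measure them again at the end.

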